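# Shut and lock the cork compartment

### The job

The wooden box has two compartments, each with a sliding lid that stands open towards the robot. Push the lid over the compartment that holds the corks fully home with the fingertips, then push the wooden turn-button round until it lies across that lid, so that it cannot slide open again. Leave the other lid, over the barrel tap, open as it is, pick nothing up, and do not disturb the things in the box or around it.

Things in the scene. Friction and masses are not known exactly. Their poses are not given: they have to be found in the camera images.
- cork_box: wooden box screwed to the worktop, 140 (x) x 194 (y) x 72 mm; origin at the centre of its underside on the worktop; its x axis points to its back wall, y to its left as the robot sees it, z up. Walls 8 mm, floor 6 mm, a divider 18 mm wide along x in the middle (y = 0) makes a left (y > 0) and a right (y < 0) compartment, each 124 x 80 mm. It stands at a varying place and yaw and does not move.
- lid_left (a joint): slide of the left lid, m: 0 fully home (shut), grows as it comes out to the box's -x (front); stop at 0.11; starts 0.09 to 0.105 open; slides against about 1.5 N of friction and stays where it is left. The lid is a board 132 x 79 x 6 mm with its top at 68 mm over the worktop; a cleat 12 (x) x 30 (y) x 18 mm high stands on it (top at 86 mm), its front face 24 mm behind the lid's front edge. Shut, the lid's front edge is flush with the box's front face.
- lid_left_cleat (a point): centre of the front (-x) face of the left lid's cleat, 9 mm above the lid board; push there towards the box's +x. It moves with the lid; shut, it lies at x = -46, y = +49, z = 77 mm in the box's frame
- lid_right (a joint): the same for the right lid
- lid_right_cleat (a point): the same for the right lid's cleat; shut, it lies at x = -46, y = -49, z = 77 mm in the box's frame
- turn_button (a joint): angle of the turn-button, rad: a dark wooden bar 16 mm wide and 12 mm thick (73 to 85 mm over the worktop) that turns about an upright pin on the divider, 58 mm in front of the box's centre. 0: points straight out to the box's -x (to the robot); +1.57: lies across the left lid, in front of its cleat; -1.57: across the right lid. Stops at +-1.6; starts within 0.15 of 0. Friction 0.03 N m; it stays where it is left.
- button_pivot (a point): the pin's axis at half the bar's thickness, 79 mm over the worktop; x = -58, y = 0 in the box's frame
- button_tip (a point): the middle of the bar's free end, 60 mm from the pin, same height
- cork_a: wine cork, 24 mm thick and 42 mm long, lying in one compartment; origin at its underside. Two more corks stand beside it in the same compartment
- cork_b: wine cork standing behind cork_a in the same compartment, 24 x 24 x 42 mm, origin at the centre of its underside
- cork_c: a third cork, as cork_b
- tap: barrel tap, 33 x 104 x 47 mm, lying in the other compartment; origin at its underside
- nail_tin: bystander: open tin of nails, 74 mm across, 61 mm high, left of the box; origin at its underside
- whetstone: bystander: grey stone 48 x 152 x 24 mm, to the left in front of the box; origin at its underside
- pliers: bystander: pliers 49 x 165 x 12 mm, lying near the front edge of the worktop, to the right; origin at their underside
- candle: bystander: tea light, 38 mm across, 17 mm high, right of the box; origin at its underside

How it is judged:
On the way, in this order (a step that is already met when the one before it is completed fails the run):
1. the lid over the corks is fully home (((y of cork_a in the frame of cork_box above 0 m and value of joint lid_left below 0.005 m) or (y of cork_a in the frame of cork_box below 0 m and value of joint lid_right below 0.005 m))), for 0.2 s.
2. the turn-button lies across that lid (((y of cork_a in the frame of cork_box above 0 m and value of joint turn_button above 1.4 rad) or (y of cork_a in the frame of cork_box below 0 m and value of joint turn_button below -1.4 rad))), for 0.2 s.
At the end, for the whole second after the job is handed in: The lid over the corks is within 5 mm of fully home, the turn-button lies across that lid (at least 1.4 rad from straight ahead) and is at rest, and the lid over the tap is still at least 75 mm open (((y of cork_a in the frame of cork_box above 0 m and value of joint lid_left below 0.005 m and value of joint turn_button above 1.4 rad and value of joint lid_right above 0.075 m) or (y of cork_a in the frame of cork_box below 0 m and value of joint lid_right below 0.005 m and value of joint turn_button below -1.4 rad and value of joint lid_left above 0.075 m)) and velocity of joint turn_button between -0.05 and 0.05 rad/s); the robot touches nothing.
It fails at once if the lid over the tap is pushed or pulled more than 12 mm ((y of cork_a in the frame of cork_box above 0 m and distance of lid_right_cleat from where it was at the start of the episode above 0.012 m) or (y of cork_a in the frame of cork_box below 0 m and distance of lid_left_cleat from where it was at the start of the episode above 0.012 m)).
It fails at once if a cork or the tap is lifted or shoved about (more than 25 mm) (distance of any of cork_a, cork_b, cork_c, tap from where it was at the start of the episode above 0.025 m).
It fails at once if a bystander is lifted or shoved (more than 25 mm) (distance of any of nail_tin, whetstone, pliers, candle from where it was at the start of the episode above 0.025 m).
It also fails if it takes over 51 s, if anything falls off the work surface, if the arm or the gripper's body presses on something with over 40 N, if the wrist force passes 120 N, or if a joint passes its speed limit or range.

### The arm

A 6-joint arm with a two-finger parallel gripper is mounted at the origin on a cart in front of the work surface, level with it; the furniture and walls round the work are solid. World frame = base frame: x ahead of the robot, y to its left, z up, the work surface at z = 0. Lengths are in m, angles in rad, forces in N, time in s.
With the tool pointing down it reaches from about 0.275 to 0.75 m from the base axis. Payload 10.2 kg.
Tool frame: the origin (TCP) lies at the centre of the arm's flange, where the gripper is bolted on; the fingertips stand 173 mm ahead of it and the grasp point (between the pads) lies 155 mm ahead of it; z points along the fingers, y is the line along which they close (so a half turn about z gives the same grasp; the last joint's range is limited). The gripper opens to 85 mm and grips with 20 to 120 N. Pads are 22 mm wide; open, the fingers measure 114 mm over their backs; the gripper's body (76 mm by 85 mm) begins 54 mm behind the grasp point. The pads swing forward as they close: fully open they stand 13 mm farther back than shut.
Start: joints at [-0.223, 0.313, 1.498, -0, 1.331, -0.223], TCP at [0.525, -0, 0.405] pointing down, gripper open.
Joint ranges: [-2.94, 2.94], [-0.97, 2.17], [0.19, 2.56], [-1.23, 4.37], [0.02, 3.11], [-2.88, 2.88]. Speed limits (rad/s): [2.39, 2.39, 3.01, 3.14, 3.14, 3.14].

### API

Orientations are given as a rotation vector (axis times angle).
In Python, from bench import robot, telemetry, imaging, workorder gives the robot as it stands. Calls block until the motion is done:
- robot.reach(position, orientation): joint-space move of the TCP to a pose.
- robot.move_straight(position, rot=None, max_speed=0.15, force_limit=None): straight line of the TCP; rot=None keeps the orientation; max_speed is the mean speed in m/s. With force_limit (N) it stops when the force on the tool has changed by that much, and returns True; else False.
- robot.set_joints(angles): joint-space move.
- robot.ungrasp() and robot.close_gripper(): open the fingers fully, or close them until they stop; the grip force is fixed at half the most.
- robot.hold(seconds).
- robot.solve_ik(position, orientation): joint angles nearest the present ones, or None.
- telemetry.sense(): the state.
- imaging.get_image(name): name is "scene" or "side" or "wrist"; returns a dict with "image" (480x640x3 uint8, red, green, blue), "range_z" (480x640 float32, m along the optical axis (not along the pixel's ray), 0 where there is no reading), "fx", "fy", "cx", "cy" (pixels), "rvec" (rotation vector, rad) and "tvec" (3), from world to camera coordinates, as OpenCV has them. Camera axes: x right, y down, z forward; pixel columns grow to the right and rows downward; lengths in m; the calibration is good to about 2 mm. The wrist camera is an equidistant fisheye: a pixel r from the principal point sees the ray r / f radians off the axis. A picture is of the moment at which its call begins.
A pose or a line that the arm cannot do raises robot.IKError and nothing moves.
- workorder.close_job(): hands the job in; it is judged then, once.
The state is a dict: "clock": time; "joint_pos": joint angles; "qvel": joint speeds; "effort": joint torques, N m; "eef_pos": TCP position; "orientation": TCP orientation; "contact_force": force on the tool from outside, world axes, zero at the start; "wrist_torque": the same for the moment, N m; "gripper_width": finger opening in m; "gripper_force": force on a finger pad.
Only numpy, scipy, OpenCV 4.12 (cv2) and the standard library are available. Lean on these libraries where they do the work, as an engineer would, in place of code of your own. Each camera call takes 0.05 s, during which the arm holds its last target. There are 200 camera calls.

## Working session

There is one attempt and no reset: what is moved stays moved. The work goes in short steps, each a Python script; the robot and the scene stay as the last script left them, time stands still between calls to the robot, and variables do not carry over. Pictures are saved under pics/ and viewed, at most 10 in all, crops included, and the job is handed in when it is done.

```bash
mkdir -p pics; python3 - <<'E'
from bench import robot, telemetry, imaging
import cv2,numpy as np
for n in ["scene","side"]:
    d=imaging.get_image(n); np.savez(f"{n}.npz",**d)
    cv2.imwrite(f"pics/{n}.png",d["image"][:,:,::-1])
    R=cv2.Rodrigues(np.array(d["rvec"],float))[0]; print(n,-R.T@np.array(d["tvec"]).ravel(),d["fx"],R[2])
s=telemetry.sense();print(s["clock"],s["eef_pos"],s["orientation"])
E
```

```text
scene [ 0.1599719  -0.22472267  0.61099306] 442.5765180151761 [ 0.45253885  0.63468911 -0.62640109]
side [-0.17745579  0.39980641  0.54612449] 461.08217077261736 [ 0.84091384 -0.0716671  -0.53640259]
0.1 [5.24958947e-01 2.57554647e-06 4.04224416e-01] [-2.22076744e+00 -2.22084857e+00  9.63917079e-04]
```

View pics/scene.png

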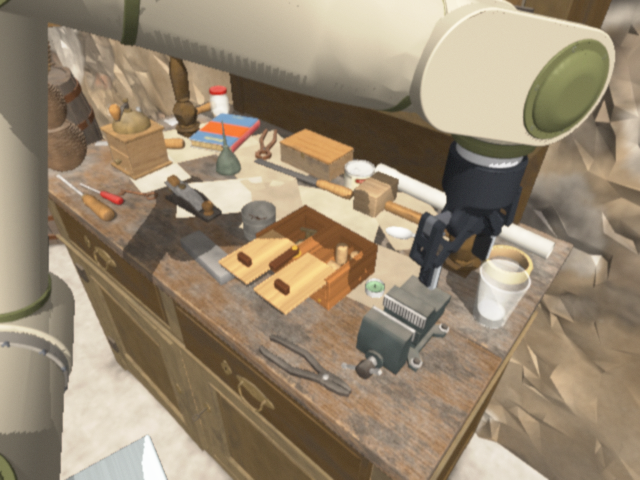

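View pics/side.png

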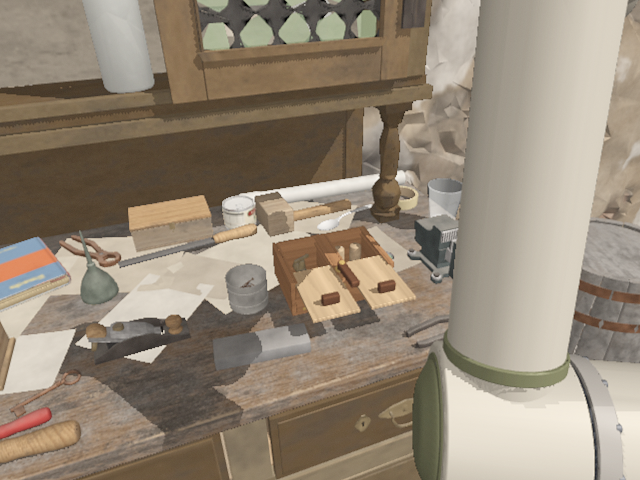

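The scene view shows the box at about (310,255) with its two pale lids at (260,258) and (295,280). The corks look to be at about (343,252), on the right. I'll zoom in on both views next.

```bash
cat > h.py <<'E'
import cv2,numpy as np
def ray(d,uv,z):
    R=cv2.Rodrigues(np.array(d["rvec"],float))[0]; t=np.array(d["tvec"],float).ravel()
    uv=np.atleast_2d(uv).astype(float); r=np.c_[(uv[:,0]-d["cx"])/d["fx"],(uv[:,1]-d["cy"])/d["fy"],np.ones(len(uv))]@R
    C=-R.T@t; return C+r*((z-C[2])/r[:,2])[:,None]
def cloud(d):
    R=cv2.Rodrigues(np.array(d["rvec"],float))[0]; t=np.array(d["tvec"],float).ravel(); z=d["range_z"]
    v,u=np.mgrid[:480,:640]
    return (np.dstack([(u-d["cx"])/d["fx"]*z,(v-d["cy"])/d["fy"]*z,z])-t)@R
E
python3 - <<'E'
from h import *
out=[]
for n,(x,y) in {"scene":(210,200),"side":(260,220)}.items():
    d=np.load(n+".npz"); im=d["image"][:,:,::-1]
    out.append(cv2.resize(im[y:y+125,x:x+180],None,fx=3,fy=2.4*1.25,interpolation=3)[:300] if 0 else cv2.resize(im[y:y+120,x:x+190],None,fx=2.5,fy=2.5,interpolation=cv2.INTER_CUBIC))
    P=cloud(d); hsv=cv2.cvtColor(im.copy(),cv2.COLOR_BGR2HSV)
    m=(abs(P[...,2]-0.068)<.006)&(hsv[...,2]>150)&(hsv[...,0]>10)&(hsv[...,0]<28)&(hsv[...,1]>60)&(d["range_z"]>0)
    m[:y]=0;m[y+120:]=0;m[:,:x]=0;m[:,x+190:]=0
    m=cv2.morphologyEx(m.astype(np.uint8),cv2.MORPH_OPEN,np.ones((3,3)))
    k,l,st,c=cv2.connectedComponentsWithStats(m)
    for i in range(1,k):
        if st[i,4]<150: continue
        vu=np.argwhere(l==i)[:,::-1]; W=ray(d,vu,.068)
        r=cv2.minAreaRect((W[:,:2]*1000).astype(np.float32)); print(n,st[i],r, "z",np.median(P[l==i][:,2]))
        print(np.round(cv2.boxPoints(r)))
cv2.imwrite("pics/z.png",np.vstack(out))
E
```

```text
scene [ 219  237   75   47 1690] ((428.6351318359375, 333.8206787109375), (133.80149841308594, 81.38619995117188), 12.654092788696289) z 0.06637328309793561
[[354. 359.]
 [372. 279.]
 [503. 309.]
 [485. 388.]]
scene [ 254  238   96   76 2848] ((464.24664306640625, 251.88687133789062), (169.3175048828125, 117.26578521728516), 11.139573097229004) z 0.06669634864445194
[[370. 293.]
 [393. 178.]
 [559. 211.]
 [536. 326.]]
side [ 347  256   68   53 1841] ((452.0442810058594, 239.26092529296875), (142.21141052246094, 82.74213409423828), 7.195641994476318) z 0.07001241502037148
[[376. 271.]
 [387. 189.]
 [528. 207.]
 [517. 289.]]
side [ 297  265   63   57 1894] ((431.8241271972656, 339.3167724609375), (137.656494140625, 79.0078125), 12.772817611694336) z 0.07004945685841055
[[356. 363.]
 [373. 286.]
 [508. 316.]
 [490. 393.]]
```

View pics/z.png

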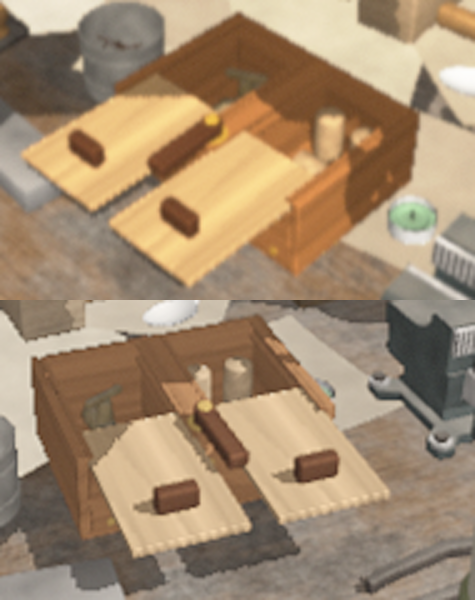

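Corks are visible on the right at crop (330,130), and the tap is on the left, so the right lid is the one to shut. The pin is at about (296,249) in the scene view and (342,262) in the side view. Next I'll fix the box frame from the pin, cleats and button.

```bash
python3 - <<'E'
from h import *
for n,pin in {"scene":(296,249),"side":(342,262)}.items():
    d=np.load(n+".npz"); im=d["image"][:,:,::-1].copy(); P=cloud(d); hsv=cv2.cvtColor(im,cv2.COLOR_BGR2HSV)
    print(n,"pin",ray(d,pin,.088).round(4))
    for nm,m in {"yellow":(hsv[...,0]>18)&(hsv[...,0]<32)&(hsv[...,1]>150)&(hsv[...,2]>130)&(P[...,2]>.08),
                 "dark":(hsv[...,2]<120)&(P[...,2]>.0735)&(P[...,2]<.095)}.items():
        m&=(d["range_z"]>0)&(P[...,0]>.3)&(P[...,0]<.56)&(P[...,1]>.15)&(P[...,1]<.42)
        k,l,st,c=cv2.connectedComponentsWithStats(m.astype(np.uint8))
        for i in range(1,k):
            if st[i,4]<(5 if nm=="yellow" else 25): continue
            r=cv2.minAreaRect((P[l==i][:,:2]*1000).astype(np.float32))
            print(nm,c[i].round(1),st[i,4],"mean",P[l==i].mean(0).round(4),np.round(r[0]),np.round(r[1]),round(r[2],1),"zmax",P[l==i][:,2].max().round(3))
E
```

```text
scene pin [[0.4808 0.2909 0.088 ]]
yellow [294.1 247.4] 17 mean [0.4818 0.2989 0.0856] [482. 299.] [10.  7.] 49.9 zmax 0.087
dark [284.5 259.7] 145 mean [0.453  0.2853 0.0802] [453. 288.] [60. 13.] 15.5 zmax 0.086
dark [243.8 259.6] 73 mean [0.3927 0.3253 0.08  ] [394. 327.] [ 9. 27.] 14.1 zmax 0.085
dark [281.1 287. ] 86 mean [0.4129 0.2305 0.0803] [414. 232.] [ 9. 27.] 11.6 zmax 0.086
side pin [[0.4827 0.3    0.088 ]]
dark [346.  275.9] 122 mean [0.4486 0.2981 0.0827] [452. 300.] [62. 15.] 25.8 zmax 0.089
dark [385.1 287. ] 119 mean [0.4125 0.2386 0.0805] [414. 237.] [ 9. 28.] 5.3 zmax 0.09
dark [329.2 299.3] 116 mean [0.3921 0.3336 0.0807] [394. 333.] [ 9. 28.] 13.4 zmax 0.089
```

```bash
cat >> h.py <<'E'
from scipy.spatial.transform import Rotation as Ro
YAW=0.222; PIV=np.array([.4815,.299])
def bx(x,y,ztip):  # x,y relative to pivot in box axes -> TCP position
    c,s=np.cos(YAW),np.sin(YAW); return [PIV[0]+c*x-s*y, PIV[1]+s*x+c*y, ztip+.173]
def rot(flip,a=0):
    return (Ro.from_euler('z',YAW+a)*Ro.from_matrix(np.diag([-1,1,-1] if flip else [1,-1,-1]))).as_rotvec()
E
python3 - <<'E'
from h import *
from bench import robot, telemetry, imaging
p=bx(-.108,-.049,.14)
for f in (0,1):
    print(f,robot.solve_ik(p,rot(f)))
f=min((0,1),key=lambda f:abs(np.array(robot.solve_ik(p,rot(f)))[5]) if robot.solve_ik(p,rot(f)) is not None else 9)
robot.close_gripper(); robot.reach(p,rot(f)); print("flip",f,telemetry.sense()["clock"],telemetry.sense()["eef_pos"],p)
w=imaging.get_image("wrist"); s=imaging.get_image("scene"); np.savez("w1.npz",**w)
cv2.imwrite("pics/w1.png",np.hstack([cv2.resize(w["image"],(400,300)),cv2.resize(s["image"][170:320,190:390],(400,300))])[:,:,::-1])
E
```

```text
0 [ 2.69249796e-01  2.49090864e-01  1.84293274e+00 -8.88178420e-16
  1.04956905e+00  1.61804612e+00]
1 [ 0.2692498   0.24909086  1.84293274  0.          1.04956905 -1.52354653]
flip 1 2.05 [0.38743315 0.22714508 0.31330486] [np.float64(0.38693929186397624), np.float64(0.22742296124584555), 0.313]
```

View pics/w1.png

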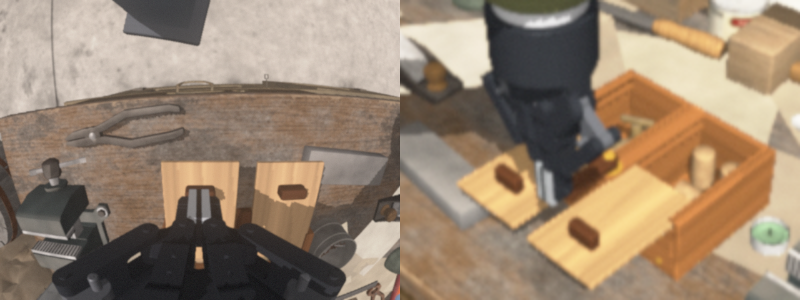

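The wrist view puts the closed fingers (201,200) in line with the right lid, centred at column 200, with the lid's front edge at row 163. I'll check the lid corners through the fisheye model.

```bash
python3 - <<'E'
from h import *
d=np.load("w1.npz"); R=cv2.Rodrigues(np.array(d["rvec"],float))[0]; C=-R.T@d["tvec"].ravel()
def fr(u,v,z):
    a,b=u-d["cx"],v-d["cy"]; r=np.hypot(a,b); th=r/d["fx"]
    k=np.array([np.sin(th)*a/r,np.sin(th)*b/r,np.cos(th)])@R; return (C+k*(z-C[2])/k[2])
B=np.array([[np.cos(YAW),np.sin(YAW)],[-np.sin(YAW),np.cos(YAW)]])
print(C)
for nm,u,v,z in [("R front l",382,260,.068),("R front r",258,260,.068),("L front r",410,260,.068),("L front l",517,261,.068),("Lcleat fr top",467,297,.086),("Lcleat back",467,307,.086)]:
    p=fr(u,v,z); print(nm,p.round(4),(B@(p[:2]-PIV)).round(4))
im=d["image"][220:420,220:540,::-1]; cv2.imwrite("pics/w2.png",cv2.resize(im,None,fx=2.5,fy=2.5))
E
```

```text
[0.30522733 0.2089358  0.28194381]
R front l [0.3784 0.2663 0.068 ] [-0.1078 -0.0092]
R front r [0.3953 0.1908 0.068 ] [-0.1079 -0.0866]
L front r [0.3746 0.284  0.068 ] [-0.1076  0.0089]
L front l [0.3589 0.361  0.068 ] [-0.1059  0.0875]
Lcleat fr top [0.3846 0.3224 0.086 ] [-0.0894  0.0441]
Lcleat back [0.3914 0.3252 0.086 ] [-0.0822  0.0454]
```

View pics/w2.png

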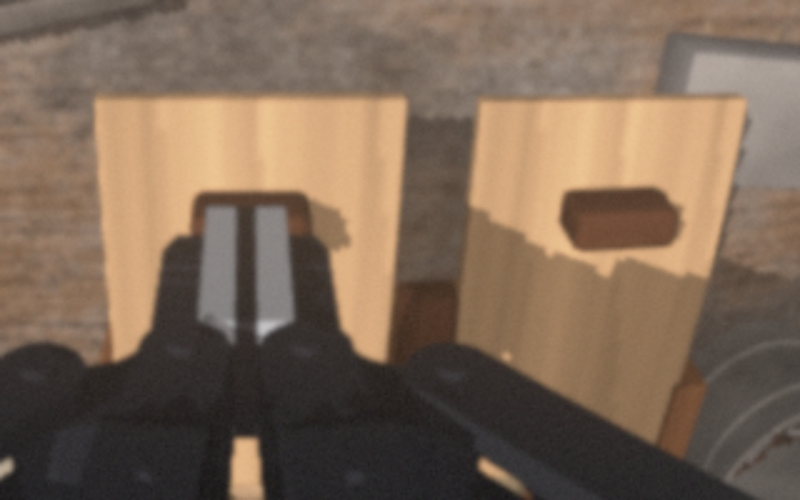

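The lid corners agree with the frame to about 1 mm, so I'll descend and push.

```bash
python3 - <<'E'
from h import *
from bench import robot, telemetry, imaging
B=np.array([[np.cos(YAW),np.sin(YAW)],[-np.sin(YAW),np.cos(YAW)]])
def st(n):
    s=telemetry.sense(); print(n,round(s["clock"],2),(B@(np.array(s["eef_pos"][:2])-PIV)).round(4),round(s["eef_pos"][2]-.173,4),np.round(s["contact_force"],1))
print(robot.move_straight(bx(-.108,-.049,.076),force_limit=10)); st("down")
print(robot.move_straight(bx(-.010,-.049,.076),max_speed=.06,force_limit=20)); st("push")
print(robot.move_straight(bx(.010,-.049,.076),max_speed=.02,force_limit=15)); st("push2")
robot.move_straight(bx(-.012,-.049,.076)); robot.move_straight(bx(-.012,-.049,.15)); st("up")
robot.move_straight(bx(-.04,.040,.15)); st("over")
robot.move_straight(bx(-.18,-.049,.25))
w=imaging.get_image("scene"); v=imaging.get_image("side")
cv2.imwrite("pics/a.png",np.hstack([cv2.resize(w["image"][190:340,190:390],(400,300)),cv2.resize(v["image"][200:350,250:450],(400,300))])[:,:,::-1])
st("end")
E
```

```text
False
down 2.73 [-0.1076 -0.0492] 0.0766 [0.6 0.1 0.2]
False
push 4.51 [-0.0101 -0.0489] 0.0761 [-0.3 -0.4 -0.5]
True
push2 5.19 [ 0.0027 -0.0489] 0.0755 [ 0.4 -0.  -0.3]
up 6.08 [-0.012 -0.049] 0.1491 [-0.1  0.9 -0.3]
over 6.86 [-0.0398  0.0396] 0.1497 [-0.2 -0.1 -0.1]
end 8.4 [-0.1797 -0.0489] 0.2496 [ 0.2  0.4 -0.4]
```

View pics/a.png

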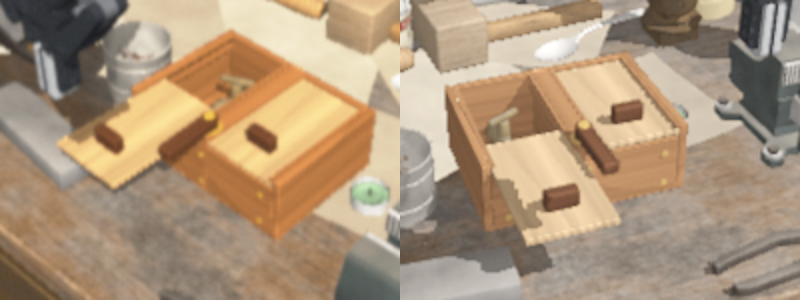

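The right lid is home: its front edge is flush in both views, and the tap lid and button haven't moved. Next I'll sweep the button round from its left side.

```bash
python3 - <<'E'
from h import *
from bench import robot, telemetry, imaging
B=np.array([[np.cos(YAW),np.sin(YAW)],[-np.sin(YAW),np.cos(YAW)]])
def st(n):
    s=telemetry.sense(); print(n,round(s["clock"],2),(B@(np.array(s["eef_pos"][:2])-PIV)).round(4),round(s["eef_pos"][2]-.173,4),np.round(s["contact_force"],1))
robot.move_straight(bx(-.042,.036,.13)); print(robot.move_straight(bx(-.042,.036,.077),force_limit=10)); st("down")
for t in -np.linspace(0,1.57,9):
    x=-.042*np.cos(t)+.020*np.sin(t); y=.042*np.sin(t)+.020*np.cos(t)
    h=robot.move_straight(bx(x,y,.077),max_speed=.05,force_limit=25)
    st(f"{t:.2f} {h}")
    if h: break
else:
    print(robot.move_straight(bx(-.013,-.042,.077),max_speed=.02,force_limit=8)); st("press")
    robot.move_straight(bx(-.035,-.042,.077)); robot.move_straight(bx(-.035,-.042,.15)); robot.move_straight(bx(-.18,-.049,.25))
w=imaging.get_image("scene"); v=imaging.get_image("side")
cv2.imwrite("pics/b.png",np.hstack([cv2.resize(w["image"][190:340,190:390],(400,300)),cv2.resize(v["image"][200:350,250:450],(400,300))])[:,:,::-1])
st("end")
d=w;im=w["image"][:,:,::-1].copy();P=cloud(d);hsv=cv2.cvtColor(im,cv2.COLOR_BGR2HSV)
for d in (w,v):
    P=cloud(d);hsv=cv2.cvtColor(d["image"],cv2.COLOR_RGB2HSV)
    m=(hsv[...,2]<120)&(P[...,2]>.0735)&(P[...,2]<.095)&(d["range_z"]>0); q=(P[...,:2]-PIV)@B.T
    m&=(abs(q[...,0])<.12)&(abs(q[...,1])<.1)
    k,l,s,c=cv2.connectedComponentsWithStats(m.astype(np.uint8))
    for i in range(1,k):
        if s[i,4]>25: r=cv2.minAreaRect((q[l==i]*1000).astype(np.float32)); print(np.round(r[0]),np.round(r[1]),round(r[2],1))
E
```

```text
False
down 10.39 [-0.0418  0.036 ] 0.0778 [-0.3 -0.7  0.5]
-0.00 False 10.86 [-0.0419  0.0197] 0.0773 [-0.  -0.8  0.2]
-0.20 False 11.19 [-0.0452  0.0112] 0.077 [-0.   0.3 -0.1]
-0.39 False 11.53 [-0.0465  0.0021] 0.077 [-0.9 -0.  -0.7]
-0.59 False 11.86 [-0.046 -0.007] 0.077 [-0.2 -1.   1. ]
-0.79 False 12.19 [-0.0438 -0.0159] 0.077 [ 0.1  0.7 -0. ]
-0.98 False 12.53 [-0.0398 -0.0241] 0.077 [ 0.1 -0.4  0.3]
-1.18 False 12.86 [-0.0344 -0.0314] 0.077 [-0.4  0.6 -0.2]
-1.37 False 13.19 [-0.0276 -0.0375] 0.077 [-1.  -0.8  0.2]
-1.57 False 13.53 [-0.0198 -0.0422] 0.077 [-1.1  0.4 -0.1]
True
press 13.86 [-0.0151 -0.042 ] 0.0763 [-2.2 -0.3  0.6]
end 16.2 [-0.1796 -0.049 ] 0.2495 [-0.8  0.4  0.1]
[ -6. -27.] [ 3. 57.] 1.2
[  9. -51.] [12. 30.] 6.9
[-83.  45.] [ 8. 26.] 19.6
[-3.  1.] [20.  9.] 70.8
[-80.  53.] [28.  9.] 75.0
```

View pics/b.png

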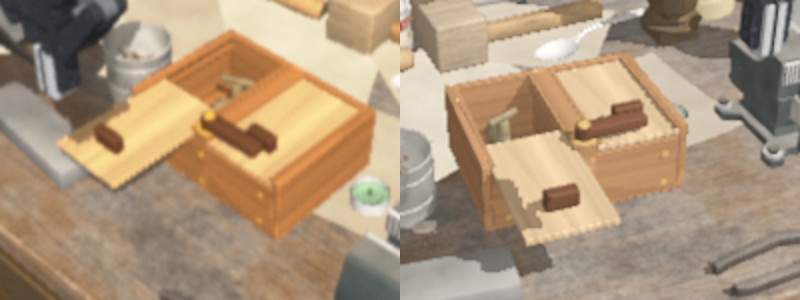

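The button lies across the right lid, at about −1.59 rad by the mask fit. One wrist look from above will confirm that the lid is flush.

```bash
python3 - <<'E'
from h import *
from bench import robot, telemetry, imaging
robot.move_straight(bx(-.03,-.049,.19),max_speed=.15)
d=imaging.get_image("wrist"); np.savez("w3.npz",**d); print(telemetry.sense()["clock"])
cv2.imwrite("pics/w3.png",cv2.resize(d["image"][180:420,180:500,::-1],(800,600)))
E
```

```text
17.475
```

View pics/w3.png

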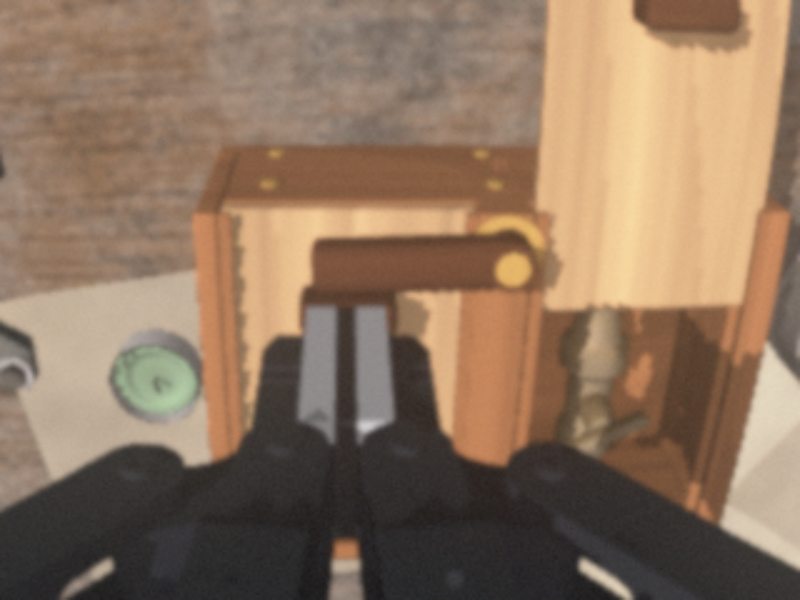

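The lid's front edge is flush with the box front (row 205). The bar (320–530, 262) lies across it in front of the cleat, and the left lid is still open. The gripper is clear of everything, so I'm handing in.

```bash
python3 - <<'E'
from h import *
from bench import robot, workorder
robot.hold(.3)
print(workorder.close_job())
E
```

```text
the job is handed in; nothing more can be done
None
```

The right lid, over the corks, is fully home with the turn-button across it at about −1.6 rad. The left lid over the tap is still open, and the job was handed in at about 18 s; the hand-in call returned no verdict.

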